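# Load the belt tensioner and hold its bolt

### The arm

A 6-joint arm with a two-finger parallel gripper is mounted at the origin on the work surface. World frame = base frame: x ahead of the robot, y to its left, z up, the work surface at z = 0. Lengths are in m, angles in rad, forces in N, time in s.
With the tool pointing down it reaches from about 0.35 to 0.95 m from the base axis. Payload 17.4 kg.
Tool frame: the origin (TCP) lies midway between the tips of the shut fingers; the grasp point (between the pads) lies 19 mm behind it; z points along the fingers, x is the direction in which the jaws open and shut, and the axes are right-handed (so a half turn about z gives the same grasp; the last joint's range is limited). The gripper opens to 93 mm and grips with 3 to 60 N. Pads are 15 mm wide; open, the fingers measure 128 mm over their backs; the gripper's body (75 mm by 188 mm) begins 65 mm behind the grasp point.
Start: joints at [1.217, 0.116, 1.442, -0, 1.584, -0.038], TCP at [0.21, 0.642, 0.219] pointing down, gripper open.
Joint ranges: [-2.83, 2.83], [-0.83, 2.19], [0.07, 2.5], [-1.14, 4.28], [0.01, 3], [-2.97, 2.97]. Speed limits (rad/s): [1.89, 1.89, 2.22, 3.14, 3.14, 3.14].

### API

Orientations are given as [roll, pitch, yaw] about the fixed x, y, z axes, in that order (R = Rz(yaw) Ry(pitch) Rx(roll)).
In Python, from cell import r, grab_frame, get_calibration, hand_in gives the robot as it stands.
- The arm moves only by the tool arm_command, never from a script. Its argument "commands" is a list of rows, each a list of 3 entries, a list of its own where there are three numbers: the opening in per cent of the stroke, from 0 (shut) to 100 (fully open), then the shift along the tool's x, y, z in cm, then the turn about the tool's z in rad. A call has 1 to 20 rows; each row is the pose to reach, as a shift and turn from the pose commanded when the call began, along the tool's axes at that moment; what a row does not reach only later rows make up. A row lasts 1/12 s, in which the tool goes at most 41.7 mm and 7.16 degrees, less where a joint would pass 70% of its speed; a pose out of reach is approached as far as the arm can. A call with a gripper value outside its range is refused whole. The fingers move at their own pace and stop on an object; "force" is the grip in N (left out, the last holds). Time passes only in rows, so rows that repeat a pose let the fingers close. It gives the time, the measured TCP pose, the force and the opening at its end, in the units of the state.
- r.sense(): the state, without advancing time (a new reading comes with each control period).
- grab_frame(name): name is "side" or "top" or "wrist"; returns (picture, depth): 400x640x3 uint8, red, green, blue; 400x640 float32, m along the optical axis (not along the pixel's ray), 0 where there is no reading.
- get_calibration(name): a dict with "camera_matrix" (3x3 intrinsics, pixels), "k1" (the pictures are not rectified: a ray, as slopes to the right and down, at radius r is drawn at 1 + k1 r^2 times it, then the intrinsics apply), "position" and "orientation" of the camera in the world. Camera axes: x right, y down, z forward; pixel columns grow to the right and rows downward; lengths in m; the calibration is good to about 2 mm. A picture is of the moment at which its call begins: read the wrist's pose just before it. get_calibration takes no time and is no camera call; for the wrist camera it gives the pose at the moment of the call.
- hand_in(): hands the job in, once; it reports no verdict.
The state is a dict: "clock": time; "q": joint angles; "dq": joint speeds; "tau": joint torques, N m; "tcp_pos": TCP position; "eef_rot": TCP orientation; "contact_force": force on the tool from outside, world axes, zero at the start; "ft_torque": the same for the moment, N m; "gripper_width": finger opening in m.
Only numpy, scipy, OpenCV 4.12 (cv2) and the standard library are available. Lean on these libraries where they do the work, as an engineer would, in place of code of your own. Each camera call takes 0.05 s, during which the arm holds its last target. There are 200 camera calls.

### The job

Stand the steel check weight upright in the centre of the belt tensioner's sprung pan and let go of it, so that the pan sinks to its stop and turns the bolt. Then reach down into the gap behind the bracket, pinch the bolt head across its two long flats so that it stands square again, and keep it from turning for the workmate who will tighten the nut: finish while still gripping the head, with the weight left on the pan and the other things left where they are.

Things in the scene. Friction and masses are not known exactly. Their poses are not given: they have to be found in the camera images.
- tensioner: the belt tensioner, fixed to the table. Origin on the table under the bolt head's centre; x axis points from bracket to backing board (away from the robot), y from the bolt towards the pan, z up. Plywood base 12 mm thick, x -85 to 85, y -100 to 200 mm. Between bracket and board is a gap 60 mm wide (x -30 to 30), open above and at both ends, with only the bolt in it
- bracket_top (a point): middle of the top edge of the upright steel bracket plate: 140 mm wide (tensioner y -70 to 70), 8 mm thick (x -38 to -30), its top 130 mm above the table. It hides the bolt head from the robot's side
- backing_top (a point): middle of the top edge of the wooden backing board beyond the gap: 190 mm wide (tensioner y -95 to 95), 25 mm thick (x 30 to 55), its top 105 mm above the table
- bolt_head (a point): centre of the bolt's oblong steel hammer head, mid-gap, 92 mm above the table: 16 mm deep (tensioner x), 18 mm thick between its two long flats (along y), 40 mm tall when square (top at 112 mm). The 12 mm shank runs from it along -x through the bracket. Fingers pointing straight down pass on either side and pinch it along the tensioner's y
- cheek_left: the long flat of the bolt head on the pan side (16 x 40 mm); origin at the centre of that flat, 9 mm from the head's centre; its y axis is the flat's outward normal
- cheek_right: the opposite long flat of the bolt head; origin at the centre of that flat, 9 mm from the head's centre; its y axis points inward through the head
- bolt (a joint): turn of the bolt about tensioner x, rad: 0 = head square (flats upright); the loaded pan turns it to 0.20 (top of the head leans about 4 mm towards the pan). A lever links them: turn in rad = 14.3 x pan travel in m. Pinching the leaning head between upright fingers with 40 to 80 N squares it and lifts the loaded pan (about 0.2 N m); let go, it turns back at once
- pan (a joint): downward travel of the sprung pan, m: 0 = up and empty, 0.014 = fully down on its stop. The spring pushes up with about 1.2 N at the top and 2.2 N at the bottom, net of the pan
- pan_dish: round aluminium weight pan, 90 mm across with a rim 4 mm high; origin at the centre of its upper face (inside floor), 100 mm above the table when empty. It stands at x -56, y +150 mm in the tensioner's frame and only moves up and down
- weight: steel check weight, an upright cylinder 36 mm in diameter and 40 mm high with a knob 20 mm across on top (58 mm high in all), about 0.35 kg; origin at the centre of its underside. It stands on the table, left or right of the tensioner
- tin: closed steel tin, 60 mm across, 85 mm high, origin at the centre of its underside; a bystander
- cup: carved wooden cup, 68 mm across, 70 mm high, origin at the centre of its underside; a bystander
- jar: amber glass jar, 56 mm across, 75 mm high, origin at the centre of its underside; a bystander
- block: cork sanding block, 90 x 55 x 28 mm, origin at the centre of its underside; a bystander lying in front of the tensioner
- spoon: carved wooden spoon, 200 mm long, lying along its x axis, origin near its middle; a bystander in front of the tensioner
- spacer: loose round steel spacer, 24 mm across, 10 mm high, origin at the centre of its underside; a bystander lying on the tensioner's base on the pan side, beyond the pan
Mind the look-alikes: they are no part of the job. Leave any purple look-alike of the weight alone.

How it is judged:
By the outcome, as a careful person would: the job done as asked, in the order asked, and still so for the second after the job is handed in, while the arm keeps its last pose, push and grip.
It also fails if it takes over 54 s, if anything falls off the work surface, if the arm or the gripper's body presses on something with over 40 N, if the wrist force passes 120 N, or if a joint passes its speed limit or range.

## Working session

There is one attempt and no reset: what is moved stays moved. The work goes in short steps, Python scripts to look and compute and a tool call to move; the robot and the scene stay as the last step left them, time stands still between calls to the robot, and variables do not carry over. Pictures are saved under pics/ and viewed, on a budget of 10 in all, crops included, one or two more only if the job needs it, and the job is handed in when it is done.

Besides the shell and the picture viewer there is one more tool, called after "Call:" as name([rows], argument=value, ...), one row to a line, values as JSON. arm_command: Moves the arm, as the interface text tells. Its arguments: {"type":"object","properties":{"commands":{"type":"array"},"force":{"type":"number"}},"required":["commands"]}

```bash
mkdir -p pics; cat > h.py <<'E'
import numpy as np, cv2
from cell import r, grab_frame, get_calibration, hand_in
from scipy.spatial.transform import Rotation as R
def rot(o):
    o=np.array(o,float)
    if o.shape==(3,3): return o
    return (R.from_euler('xyz',o) if o.size==3 else R.from_quat(o)).as_matrix()
def shot(name,fn):
    c=get_calibration(name); im,d=grab_frame(name)
    cv2.imwrite('pics/'+fn+'.png',im[:,:,::-1]); np.savez('pics/'+fn+'.npz',im=im,d=d,K=c['camera_matrix'],k1=c['k1'],p=c['position'],R=rot(c['orientation']))
def cloud(fn):
    z=np.load('pics/'+fn+'.npz'); d=z['d']; K=z['K']; v,u=np.mgrid[:d.shape[0],:d.shape[1]]
    k=float(z['k1']); xd=np.stack([(u-K[0,2])/K[0,0],(v-K[1,2])/K[1,1]],-1); x=xd.copy()
    for _ in range(8): x=xd/(1+k*(x**2).sum(-1,keepdims=True))
    P=np.concatenate([x,np.ones(d.shape+(1,))],-1)*d[...,None]
    W=P@z['R'].T+z['p']; W[d==0]=np.nan
    return z['im'],W
def at(fn,pts):
    im,W=cloud(fn)
    for (u,v) in pts: print((u,v),np.round(np.nanmedian(W[v-1:v+2,u-1:u+2].reshape(-1,3),0),4))
E
python3 - <<'E'
from h import *
s=r.sense(); print(s)
for n in('top','side'): print({k:np.round(v,4).tolist() for k,v in get_calibration(n).items()}); shot(n,n+'1')
E
```

```text
{'clock': 0.0, 'q': array([ 1.21723748e+00,  1.16475331e-01,  1.44228712e+00,  2.07693270e-05,
        1.58397120e+00, -3.78135235e-02]), 'dq': array([-0.00166822,  0.00156804, -0.00087236, -0.00053034,  0.00097591,
        0.00024289]), 'tau': array([ 5.29327313e-03, -7.21264315e+01, -6.22621608e+01,  7.82602653e-02,
        2.37540237e-02, -1.11195659e-04]), 'tcp_pos': array([0.20954441, 0.641435  , 0.21789879]), 'eef_rot': array([-3.14152877e+00,  1.13939883e-03,  1.25505131e+00]), 'contact_force': array([ 0.28588661, -0.46181835, -0.22962934]), 'ft_torque': array([ 0.02145318,  0.03064037, -0.01191677]), 'gripper_width': 0.09310282676592925}
{'camera_matrix': [[369.0691, 0.0, 323.8016], [0.0, 369.0691, 202.6413], [0.0, 0.0, 1.0]], 'k1': -0.0106, 'position': [0.4423, 0.0259, 0.9692], 'orientation': [-3.0504, 0.0155, -1.5538]}
{'camera_matrix': [[372.2587, 0.0, 321.8699], [0.0, 372.2587, 191.8155], [0.0, 0.0, 1.0]], 'k1': 0.0199, 'position': [0.4444, 0.6442, 0.8134], 'orientation': [-2.4273, 0.0042, -2.9901]}
```

View pics/top1.png

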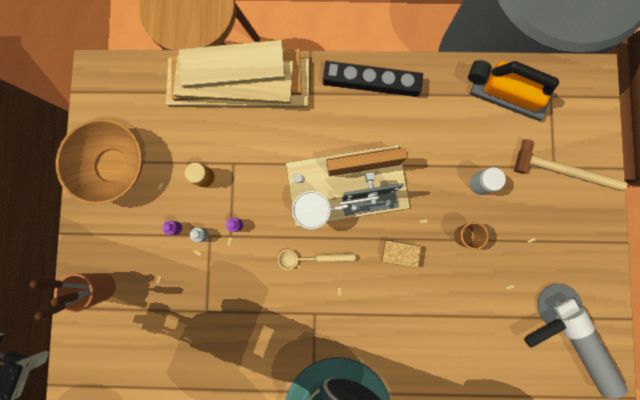

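View pics/side1.png

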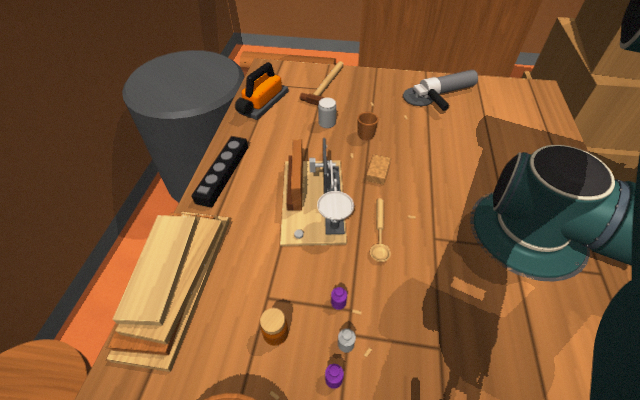

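The steel weight is at top (198,234), side (346,341), with purple look-alikes on both sides. The pan is at top (311,210), the bracket at about (370,198), the board at about (367,162) and the head at about (370,180).

```bash
python3 - <<'E'
from h import *
im,W=cloud('top1'); im2,W2=cloud('side1')
at('top1',[(198,232),(172,227),(234,224),(311,210),(370,178)])
at('side1',[(346,336),(339,293),(334,371),(336,206)])
def sel(W,x0,x1,y0,y1,z0,z1): return (W[...,0]>x0)&(W[...,0]<x1)&(W[...,1]>y0)&(W[...,1]<y1)&(W[...,2]>z0)&(W[...,2]<z1)
for nm,V in(('top',W),('side',W2)):
  for lab,u in(('board',(.45,.75,-.25,.15,.098,.112)),('bracket',(.40,.65,-.25,.0,.122,.136)),('pan',(.38,.6,.0,.16,.094,.106))):
    P=V[sel(V,*u)]
    if len(P)<5: print(nm,lab,len(P));continue
    c,sz,a=cv2.minAreaRect((P[:,:2]*1000).astype(np.float32)); print(nm,lab,len(P),np.round(c,1),np.round(sz,1),round(a,1),np.round(np.median(P,0),4))
  for lab,x,y in(('w',198,234),):pass
# weights by steel column: points with z 0.01-.07 near
for nm,V in(('top',W),('side',W2)):
  P=V[sel(V,.3,.5,.25,.45,.035,.07)]; print(nm,len(P)); 
  import scipy.cluster.vq as vq
  _,l=vq.kmeans2(P[:,:2],np.array([[.42,.40],[.41,.33],[.43,.26]]) ,minit='matrix')
  for i in range(3): Q=P[l==i]; print(len(Q),np.round(Q.mean(0),4),np.round((Q.min(0)+Q.max(0))/2,4),np.round(Q.max(0)-Q.min(0),3)) if len(Q) else 0
E
```

```text
(198, 232) [0.4476 0.3559 0.0433]
(172, 227) [0.4591 0.4228 0.0428]
(234, 224) [0.4688 0.2653 0.0535]
(311, 210) [0.5036 0.0707 0.1002]
(370, 178) [ 0.5802 -0.0668  0.1116]
(346, 336) [0.4408 0.3683 0.0569]
(339, 293) [0.4658 0.278  0.0574]
(334, 371) [0.4561 0.4371 0.0585]
(336, 206) [0.4992 0.0746 0.1017]
top board 2141 [572.1 -18.8] [136.7 307.7] 24.2 [0.537  0.0305 0.1027]
top bracket 230 [552.4 -72.2] [  8.3 139.9] 9.9 [ 0.552  -0.0728  0.1297]
top pan 1107 [522.7  52. ] [ 87.9 140.1] 42.0 [0.5056 0.0714 0.1007]
side board 1447 [569.3 -17.3] [136.  305.2] 24.1 [0.5282 0.0426 0.1025]
side bracket 115 [550.5 -70.1] [  7.9 137.3] 10.0 [ 0.5493 -0.0606  0.1305]
side pan 828 [523.6  49.6] [ 89.1 149.5] 43.3 [0.5036 0.0713 0.1012]
top 480
162 [0.4583 0.4288 0.046 ] [0.4578 0.4307 0.048 ] [0.033 0.034 0.026]
160 [0.4418 0.3596 0.0461] [0.4413 0.362  0.0484] [0.033 0.034 0.024]
158 [0.4685 0.2702 0.0457] [0.4681 0.2716 0.0475] [0.033 0.035 0.024]
side 733
274 [0.4569 0.4366 0.0467] [0.4572 0.4335 0.0482] [0.034 0.032 0.024]
247 [0.4406 0.3669 0.046 ] [0.4405 0.3639 0.0477] [0.034 0.035 0.024]
212 [0.4671 0.2773 0.0461] [0.4673 0.2747 0.0482] [0.034 0.035 0.026]
```

```bash
cat >> h.py <<'E'
def go(x,y,z,yaw):
    s=r.sense(); M=rot(s['eef_rot']); d=M.T@(np.array([x,y,z])-s['tcp_pos'])*100
    y0=np.arctan2(M[1,0],M[0,0]); t=(yaw-y0+np.pi)%(2*np.pi)-np.pi
    print('t',round(s['clock'],2),'shift cm',np.round(d,2),'turn',round(-t,3),'w',round(s['gripper_width'],4),'f',np.round(s['contact_force'],1))
E
python3 -c "
from h import *
go(.441,.363,.13,.2)"
```

```text
t 0.1 shift cm [-19.27  30.65   8.82] turn 1.055 w 0.0931 f [0.3 0.2 0.3]
```

Call:
arm_command([
  [60,[-19.3,30.6,8.8],1.055],
  [60,[-19.3,30.6,8.8],1.055],
  [60,[-19.3,30.6,8.8],1.055],
  [60,[-19.3,30.6,8.8],1.055],
  [60,[-19.3,30.6,8.8],1.055],
  [60,[-19.3,30.6,8.8],1.055],
  [60,[-19.3,30.6,8.8],1.055],
  [60,[-19.3,30.6,8.8],1.055],
  [60,[-19.3,30.6,8.8],1.055],
  [60,[-19.3,30.6,8.8],1.055],
  [60,[-19.3,30.6,8.8],1.055],
  [60,[-19.3,30.6,8.8],1.055],
  [60,[-19.3,30.6,8.8],1.055],
  [60,[-19.3,30.6,8.8],1.055],
], force=30)

```text
clock: 1.27
tcp_pos: [0.44, 0.3641, 0.131]
eef_rot: [-3.141, -0.0, 0.202]
contact_force: [0.1, 0.5, 0.5]
gripper_width: 0.0562
```

```bash
python3 - <<'E'
from h import *
s=r.sense();print(s['tcp_pos'],s['eef_rot'])
shot('wrist','w1')
im,W=cloud('w1')
P=W[(np.abs(W[...,0]-.441)<.04)&(np.abs(W[...,1]-.363)<.04)]
for a,b in((.03,.045),(.05,.065)):
  Q=P[(P[:,2]>a)&(P[:,2]<b)]; 
  if len(Q): print(len(Q),(Q.min(0)+Q.max(0))/2,Q.max(0)-Q.min(0))
go(.441,.363,.014,.2)
E
```

```text
[0.43996994 0.36410756 0.1309545 ] [-3.14132568e+00 -2.87312218e-04  2.01940328e-01]
811 [0.44003    0.36192071 0.03702191] [0.03531628 0.03559259 0.01399108]
427 [0.43997755 0.36183383 0.05525945] [0.01944967 0.01929588 0.00844955]
t 1.32 shift cm [ 0.07  0.13 11.69] turn 0.002 w 0.0557 f [ 0.8 -0.9 -0.8]
```

View pics/w1.png

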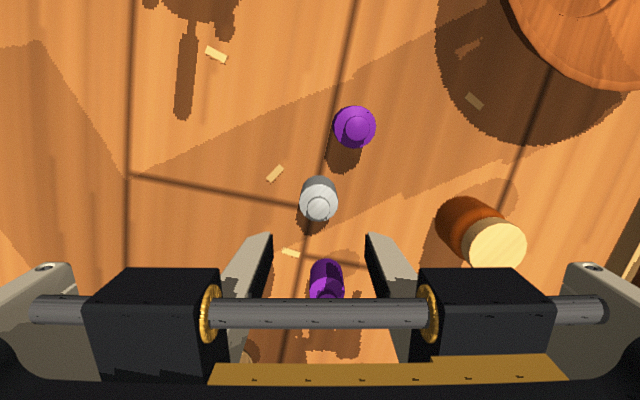

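The wrist view shows the steel weight at (319,200), between the jaws and clear of the purple ones at (355,127) and (326,278).

Call:
arm_command([
  [60,[0,0.2,3.5],0],
  [60,[0,0.2,7],0],
  [60,[0,0.2,10],0],
  [60,[0,0.2,11.7],0],
  [60,[0,0.2,11.7],0],
  [20,[0,0.2,11.7],0],
  [20,[0,0.2,11.7],0],
  [20,[0,0.2,11.7],0],
  [20,[0,0.2,11.7],0],
  [20,[0,0.2,11.7],0],
  [20,[0,0.2,11.7],0],
  [20,[0,0.2,11.4],0],
  [20,[0,0.2,10],0],
  [20,[0,0.2,7],0],
  [20,[0,0.2,3],0],
  [20,[0,0.2,-1],0],
  [20,[0,0.2,-4],0],
  [20,[0,0.2,-4],0],
], force=30)

```text
clock: 2.82
tcp_pos: [0.4426, 0.3623, 0.1792]
eef_rot: [-3.138, -0.009, 0.2]
contact_force: [0.5, 0.9, -1.9]
gripper_width: 0.0349
```

```bash
python3 - <<'E'
from h import *
s=r.sense();print(s['tcp_pos'],s['gripper_width'])
go(.504,.0725,.17,.2)
shot('side','s2')
c=cv2.imread('pics/s2.png')[150:400,200:520]; cv2.imwrite('pics/s2c.png',cv2.resize(c,None,fx=2.4,fy=2.4))
E
```

```text
[0.44257226 0.36231017 0.17920066] 0.034890719065760356
t 2.82 shift cm [ 0.26 29.63  0.8 ] turn -0.0 w 0.0349 f [ 0.5  0.9 -1.9]
```

View pics/s2c.png

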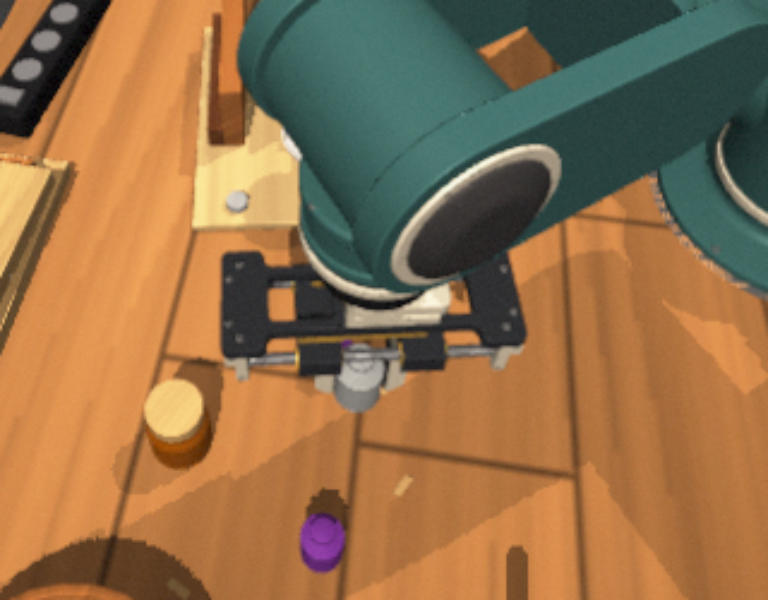

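The weight (crop 358,380) is held upright in the jaws and clear of the rest. Next I hover over the pan.

Call:
arm_command([
  [20,[0,2,0],0],
  [20,[0,4.5,0],0],
  [20,[0,7.5,0],0],
  [20,[0.1,10.5,0],0],
  [20,[0.2,13.5,0],0],
  [20,[0.3,16.5,0],0],
  [20,[0.3,19.5,0],0],
  [20,[0.3,22.5,0],0],
  [20,[0.3,25,0],0],
  [20,[0.3,27,0],0],
  [20,[0.3,28.6,0],0],
  [20,[0.3,29.4,0],0],
  [20,[0.3,29.6,0],0],
  [20,[0.3,29.6,0],0],
  [20,[0.3,29.6,0],0],
  [20,[0.3,29.6,0],0],
  [20,[0.3,29.6,0],0],
])

```text
clock: 4.28
tcp_pos: [0.5026, 0.0724, 0.1706]
eef_rot: [-3.141, 0.0, 0.201]
contact_force: [-0.3, 0.3, -3.6]
gripper_width: 0.0353
```

```bash
python3 - <<'E'
from h import *
s=r.sense();print(s['tcp_pos'],s['eef_rot'])
go(.504,.0725,.105,.2)
shot('wrist','w3')
go(.504,.0725,.105,.2)
E
```

```text
[0.50257606 0.07242088 0.17057199] [-3.14146751e+00  1.04791620e-04  2.01017410e-01]
t 4.28 shift cm [0.14 0.02 6.56] turn 0.001 w 0.0353 f [-0.3  0.3 -3.6]
t 4.33 shift cm [0.14 0.01 6.56] turn 0.001 w 0.0352 f [-0.3 -0.7 -4.5]
```

View pics/w3.png

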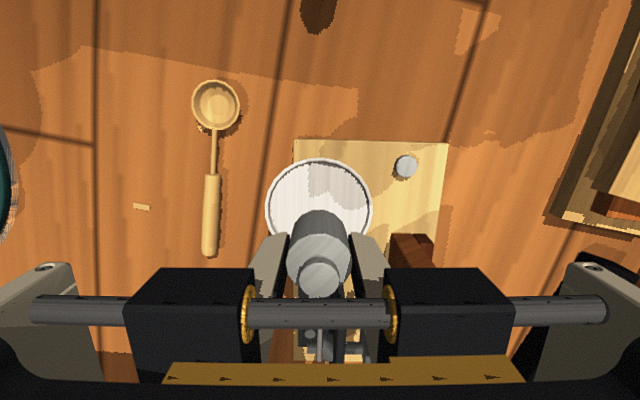

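The weight (319,250) is over the pan (319,208) in line with the jaws' centre.

Call:
arm_command([
  [20,[0.1,0,2],0],
  [20,[0.1,0,3.5],0],
  [20,[0.1,0,4.5],0],
  [20,[0.1,0,5.2],0],
  [20,[0.1,0,5.6],0],
  [20,[0.1,0,6.0],0],
  [20,[0.1,0,6.3],0],
  [20,[0.1,0,6.6],0],
  [20,[0.1,0,6.8],0],
  [20,[0.1,0,6.8],0],
  [20,[0.1,0,6.8],0],
])

```text
clock: 5.25
tcp_pos: [0.5038, 0.0719, 0.1029]
eef_rot: [-3.142, -0.0, 0.2]
contact_force: [-0.1, 0.3, -1.3]
gripper_width: 0.035
```

Call:
arm_command([
  [41,[0,0,0],0],
  [44,[0,0,0],0],
  [48,[0,0,0],0],
  [55,[0,0,0],0],
  [60,[0,0,0],0],
  [60,[0,0,0],0],
  [60,[0,0,0],0],
  [60,[0,0,-1],0],
  [60,[0,0,-3],0],
  [60,[0,0,-6],0],
  [60,[0,0,-9.5],0],
  [60,[0,0,-12],0],
  [60,[0,0,-12],0],
])

```text
clock: 6.33
tcp_pos: [0.5051, 0.072, 0.2292]
eef_rot: [3.141, -0.007, 0.2]
contact_force: [0.7, 0.7, 0.8]
gripper_width: 0.0556
```

```bash
python3 - <<'E'
from h import *
s=r.sense();print(s['tcp_pos'],s['eef_rot'])
shot('wrist','w4')
im,W=cloud('w4')
P=W[(np.abs(W[...,0]-.504)<.06)&(np.abs(W[...,1]-.0725)<.06)&(W[...,2]<.15)]
for a,b in((.133,.149),(.117,.129),(.08,.087),(.088,.095)):
  Q=P[(P[:,2]>a)&(P[:,2]<b)]; 
  if len(Q): print(len(Q),(Q.min(0)+Q.max(0))/2,Q.max(0)-Q.min(0),np.median(Q,0))
go(.585,-.0652,.20,1.744)
E
```

```text
[0.50507436 0.07199789 0.22920759] [ 3.14074807 -0.00743188  0.20004822]
393 [0.5038275  0.07169426 0.14152987] [0.01952862 0.01993046 0.00813108] [0.5035334  0.07286828 0.14313855]
724 [0.50361341 0.07198885 0.12299969] [0.03485265 0.03567588 0.01199726] [0.50169311 0.07835669 0.12712475]
2258 [0.50247207 0.06971514 0.08552336] [0.08185713 0.08240581 0.00295222] [0.49784638 0.07701294 0.08635017]
967 [0.50253092 0.07037877 0.0913969 ] [0.08900829 0.08866096 0.00679068] [0.50090545 0.07247126 0.09018559]
t 6.38 shift cm [ 5.14 15.04  2.66] turn -1.544 w 0.056 f [ 0.4 -0.7 -0.7]
```

View pics/w4.png

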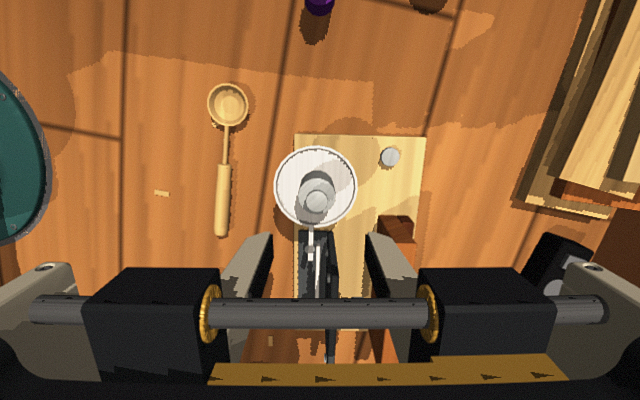

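The weight stands upright within 2 mm of the pan's centre, and the pan floor is at 86 mm, on its stop. Next I hover over the bolt with the jaws turned.

Call:
arm_command([
  [60,[1,2,0],0.12],
  [60,[2,5,0],0.24],
  [60,[3,8,0],0.36],
  [60,[4,11,0],0.48],
  [60,[5,14,0],0.6],
  [60,[5.1,15,0],0.72],
  [60,[5.1,15,0],0.84],
  [60,[5.1,15,0],0.96],
  [60,[5.1,15,0],1.08],
  [60,[5.1,15,0],1.2],
  [60,[5.1,15,0],1.32],
  [60,[5.1,15,0],1.44],
  [60,[5.1,15,0],1.56],
  [60,[5.1,15,0.5],1.598],
  [60,[5.1,15,0.5],1.598],
  [60,[5.1,15,0.5],1.598],
  [60,[5.1,15,0.5],1.598],
])

```text
clock: 7.8
tcp_pos: [0.5833, -0.065, 0.2174]
eef_rot: [3.141, 0.0, -1.396]
contact_force: [-0.6, -0.2, -0.4]
gripper_width: 0.0558
```

```bash
python3 - <<'E'
from h import *
s=r.sense();print(s['tcp_pos'],s['eef_rot'])
shot('wrist','w5')
im,W=cloud('w5')
P=W[(np.hypot(W[...,0]-.585,W[...,1]+.0652)<.032)&(W[...,2]>.1)&(W[...,2]<.12)]
if len(P):
  T=P[:,:2]-[.585,-.0652]; c,q=np.cos(.1728),np.sin(.1728); tx=T@[c,q]; ty=T@[-q,c]
  for nm,a in(('x',tx),('y',ty)): print(nm,np.round(np.percentile(a,[0,5,50,95,100]),4))
  print(len(P),np.median(P,0))
for lab,z0,z1 in(('bracket',.122,.136),('board',.099,.108)):
  Q=W[(W[...,2]>z0)&(W[...,2]<z1)&(W[...,1]<.03)&(W[...,1]>-.17)&(W[...,0]<.68)]; 
  if lab=='board': Q=Q[(Q[:,0]-.585)*.985+(Q[:,1]+.0652)*.172>.02]
  if len(Q)>9: print(lab,len(Q),cv2.minAreaRect((Q[:,:2]*1000).astype(np.float32)))
go(.585,-.0652,.073,-1.398)
E
```

```text
[ 0.58332928 -0.06500284  0.21743248] [ 3.14102933e+00  1.83484567e-04 -1.39611359e+00]
x [-0.032  -0.0315  0.0011  0.0303  0.0315]
y [-0.0147 -0.0083  0.0005  0.0091  0.0147]
510 [ 0.58600403 -0.064572    0.11118629]
bracket 1168 ((550.9771118164062, -72.65776062011719), (8.745314598083496, 139.66204833984375), 9.973127365112305)
board 5534 ((625.5681762695312, -60.95747375488281), (25.517837524414062, 188.1745147705078), 9.998291969299316)
t 7.85 shift cm [ 0.05 -0.15 14.46] turn 0.002 w 0.0556 f [-0.1 -0.3  0.4]
```

View pics/w5.png

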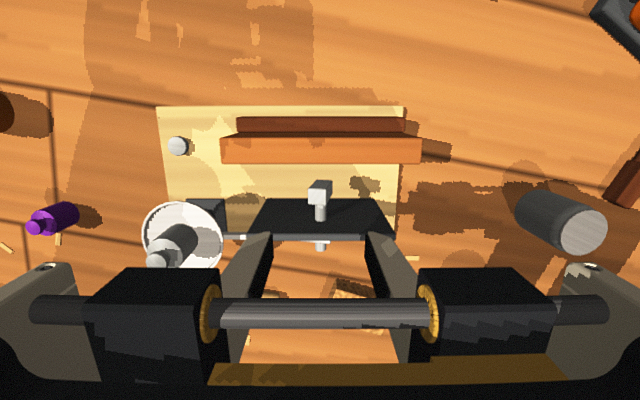

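The bolt head (320,190) leans slightly toward the pan, between the jaws; bracket and board give the bolt at (0.584, -0.067). I descend with the jaws open.

Call:
arm_command([
  [60,[0.2,0,2],0],
  [60,[0.2,0,4.5],0],
  [60,[0.2,0,7],0],
  [60,[0.2,0,9],0],
  [60,[0.2,0,10.5],0],
  [60,[0.2,0,11.8],0],
  [60,[0.2,0,13],0],
  [60,[0.2,0,13.8],0],
  [60,[0.2,0,14.4],0],
  [60,[0.2,0,14.4],0],
  [60,[0.2,0,14.4],0],
], force=60)

```text
clock: 8.77
tcp_pos: [0.584, -0.067, 0.074]
eef_rot: [-3.141, -0.0, -1.398]
contact_force: [0.5, -0.2, 1.0]
gripper_width: 0.0557
```

Call:
arm_command([
  [45,[0,0,0.1],0],
  [35,[0,0,0.1],0],
  [30,[0,0,0.1],0],
  [25,[0,0,0.1],0],
  [20,[0,0,0.1],0],
  [15,[0,0,0.1],0],
  [10,[0,0,0.1],0],
  [5,[0,0,0.1],0],
  [5,[0,0,0.1],0],
  [5,[0,0,0.1],0],
  [5,[0,0,0.1],0],
  [5,[0,0,0.1],0],
  [5,[0,0,0.1],0],
], force=60)

```text
clock: 9.85
tcp_pos: [0.5839, -0.0668, 0.0729]
eef_rot: [-3.141, 0.0, -1.398]
contact_force: [-1.1, 4.4, 4.0]
gripper_width: 0.0179
```

```bash
python3 - <<'E'
from h import *
s=r.sense();print(s['tcp_pos'],s['eef_rot'],s['gripper_width'],s['contact_force'],s['ft_torque'])
for n in('side','top','wrist'):
  shot(n,n+'6'); im,W=cloud(n+'6')
  P=W[(np.abs(W[...,0]-.504)<.06)&(np.abs(W[...,1]-.0725)<.06)]
  for a,b in((.148,.165),(.13,.148),(.093,.103),(.083,.09)):
    Q=P[(P[:,2]>a)&(P[:,2]<b)]
    if len(Q)>5: print(n,a,len(Q),np.round((Q.min(0)+Q.max(0))/2,4),np.round(np.median(Q,0),4))
a=cv2.imread('pics/side6.png')[130:300,230:430]; b=cv2.imread('pics/wrist6.png')
cv2.imwrite('pics/m6.png',np.vstack([cv2.resize(a,(400,300),interpolation=2),cv2.resize(b,(400,250))]))
E
```

```text
[ 0.58388563 -0.06675365  0.07287568] [-3.14132472e+00  3.05414695e-04 -1.39786199e+00] 0.017907370226957573 [-1.10164116  4.3958399   4.02785775] [0.63127046 0.41458013 0.04145691]
side 0.148 69 [0.5291 0.0483 0.1566] [0.5061 0.0735 0.1574]
side 0.13 131 [0.5033 0.0754 0.139 ] [0.5022 0.0827 0.1409]
side 0.093 461 [0.5033 0.0744 0.1002] [0.4983 0.0819 0.1007]
top 0.148 64 [0.5062 0.0724 0.157 ] [0.5061 0.0724 0.1567]
top 0.13 134 [0.5064 0.0723 0.1375] [0.5034 0.0712 0.1406]
top 0.093 775 [0.506  0.072  0.0992] [0.5031 0.0689 0.1003]
top 0.083 14 [0.5103 0.0199 0.0855] [0.5103 0.0187 0.0845]
wrist 0.093 2048 [0.5139 0.0455 0.0993] [0.5081 0.0434 0.1   ]
wrist 0.083 221 [0.5063 0.0299 0.0848] [0.5069 0.0296 0.0848]
```

View pics/m6.png

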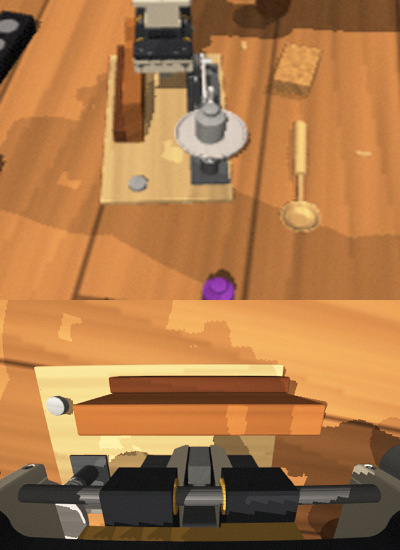

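The head is pinched at 17.9 mm, so it is square. The pan floor is back at 100 mm and the weight stands upright at the pan's centre (210,122). I'll hand it in.

```bash
python3 -c "
from h import *
s=r.sense();print(s['clock'],s['gripper_width'],s['contact_force'])
print(hand_in())"
```

```text
10.0 0.01799054365110183 [-1.04348086  5.51140227  4.57627495]
the job is handed in; nothing more can be done
None
```

The job is done and handed in at about 10 s on the clock. I stood the steel weight in the pan, let go of it, then pinched the bolt head square with 60 N and kept the grip.

- **Pan sinking:** after I released the weight, the pan floor measured 86 mm, which is on its stop. The weight was upright and about 2 mm from the pan's centre.
- **Bolt head square:** the finger opening is 18.0 mm, which matches the head's thickness across the flats. The loaded pan rose back to about 100 mm with the weight still upright on it.
- **Forces:** the outside force read about 7 N at hand-in, well within the limits. I read it only between moves, so peaks during a move were not seen.
- **Other things:** the purple look-alikes, spoon, block and spacer looked undisturbed in the views taken. I did not measure them again.

No check failed or disagreed beyond the 2 mm camera tolerance.

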